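Unload the sample tray from the blocked load station

ROBOT

A 6-joint arm with a two-finger parallel gripper is mounted at the origin on the work surface. World frame = base frame: x ahead of the robot, y to its left, z up, the work surface at z = 0. Lengths are in m, angles in degrees, forces in N, time in s.
With the tool pointing down it reaches from about 0.375 to 0.9 m from the base axis. Payload 3.1 kg.
Tool frame: the origin (TCP) lies at the very end of the fingers, on their centre line; the grasp point (between the pads) lies behind it (robot.grasp_offset is the z of the grasp point in the tool frame, in m); z points along the fingers, x is the direction in which the jaws open and shut, and the axes are right-handed (so a half turn about z gives the same grasp; the last joint's range is limited). The gripper opens to 87 mm and grips with 3 to 60 N. Pads are 19 mm wide; open, the fingers measure 117 mm over their backs; the gripper's body (75 mm by 190 mm) begins 51 mm behind the grasp point.
Start: joints at [57.554, 30.224, 82.088, -0, 67.689, -10.227], TCP at [0.236, 0.579, 0.223] pointing down, gripper open.
Joint ranges: [-176.69, 176.69], [-43.24, 126.21], [12.49, 139.97], [-82, 262], [0, 151.66], [-163.58, 163.58]. Speed limits (degrees/s): [159.86, 159.86, 180, 180, 180, 180].

INTERFACE

Orientations are given as a 3x3 rotation matrix whose columns are the frame's x, y, z axes.
In Python, from workcell import robot, vision gives the robot as it stands. Calls block until the motion is done:
- robot.move_pose(position, orientation): joint-space move of the TCP to a pose.
- robot.move_straight(position, vel=0.15, frame=None): straight line of the TCP; frame=None keeps the orientation; vel is the mean speed in m/s.
- robot.move_j(angles): joint-space move.
- robot.open_gripper() and robot.grasp(strength=None): open the fingers fully, or close them until they stop; strength is the grip in N (None keeps the last).
- robot.dwell(seconds).
- robot.solve_ik(position, orientation): joint angles nearest the present ones, or None.
- robot.state(): the state.
- vision.grab_frame(name): name is "scene" or "top" or "wrist"; returns a dict with "image" (480x640x3 uint8, blue, green, red), "z_map" (480x640 float32, m along the optical axis (not along the pixel's ray), 0 where there is no reading), "fx", "fy", "cx", "cy" (pixels), "rvec" (rotation vector, rad) and "tvec" (3), from world to camera coordinates, as OpenCV has them; the wrist camera has in their place "hand_eye" (4x4, takes a point from camera to tool coordinates, whose origin is the TCP and whose axes are the tool frame's). Camera axes: x right, y down, z forward; pixel columns grow to the right and rows downward; lengths in m; the calibration is good to about 2 mm. A picture is of the moment at which its call begins: read the wrist's pose just before it.
A pose or a line that the arm cannot do raises robot.IKError and nothing moves.
- robot.finish_job(): hands the job in, once; it reports no verdict.
Trained networks look in a picture, given as the dict that the camera call returned (one of the last four; its "shot" number tells which), for a name from the list of things; names that differ only in an ending like _2 or _b are one class to them, and where a whole thing is asked for, a point or a joint stands for the part that bears it (a point fixed in the world has none). Each returns a list of dicts, best first, with "score" (0 to 1); they miss things now and then, are a little off and sometimes report something else, mostly with a low value. They report only what shows in the picture. A call takes as long as a camera call. They do not tell look-alikes from the thing itself.
- vision.outline_of(picture, target): "pixels" (480x640 bool, what is visible of it) and "extent" ([centre column, centre row, width, height] in pixels, round what is visible of it).
The state is a dict: "time": time; "qpos": joint angles; "joint_vel": joint speeds; "tau": joint torques, N m; "eef_pos": TCP position; "ee_rot": TCP orientation; "wrist_force": force on the tool from outside, world axes, zero at the start; "moment": the same for the moment, N m; "opening": finger opening in m.
Only numpy, scipy, OpenCV 4.12 (cv2) and the standard library are available. Lean on these libraries where they do the work, as an engineer would, in place of code of your own. Each camera call takes 0.05 s, during which the arm holds its last target. There are 200 camera calls.

TASK

The long aluminium module housing stands in the way of the sample tray: first stand it upright in the middle of the white board and let go of it, leaving the tray untouched in its rails until then. Then pull the perforated tray by its blue grip straight out of the load station, past the two spring catches, and lay it flat in the middle of the blue mat, right way up. Keep the tray level with the gold device in its pocket, and do not disturb the jar, the bottle, the brush or the orange box.

Things in the scene. Friction and masses are not known exactly. Their poses are not given: they have to be found in the camera images.
- housing: Obstacle: bare aluminium box, 150 (x) x 52 (y) x 62 mm tall, about 0.45 kg, with black openings on its ends and a cream label on top. Stands upright on the table across the tray's way out. Origin: centre of its underside, z up, x along its length. Grasp across its 52 mm width.
- board: White laminate board fixed on the table, 220 (x) x 160 (y) x 4 mm; origin: centre of its underside, so its top is 4 mm above the origin. The housing goes here.
- mat: Blue mat with a white line border, fixed on the table, 220 (x) x 180 (y) x 4 mm; origin: centre of its underside, top 4 mm above. The tray goes here. Mat and board may swap places.
- dock: Load station, fixed: base plate 10 mm thick (x -35 to 104, y -80 to 80 mm), two C-rails (x -4 to 100 mm) whose lips, 24 mm high and 76 mm apart, hold down the tray's long edges, and a white cabinet behind (x 104 to 224 mm, 200 mm wide, 115 mm tall). Origin on the table on the rails' middle line, z up. The tray slides out along the dock's -x and can be lifted after 95 mm of travel.
- catches (a point): Point midway between the two sprung brass rollers at the mouth of the rails, one each side of the tray, 16 mm above the table (their tops 23 mm). A pull of about 10 to 20 N takes the tray past them within its first 20 mm.
- tray: Perforated aluminium tray: plate 150 (x) x 90 (y) x 6 mm, about 0.22 kg, at first home in the rails: axes parallel to the dock's, origin at dock x = 15 mm, 10 mm above the table. Origin: centre of the plate's underside. A pocket with a rim up to 15 mm above the origin is centred at tray x = 22 mm. Blue grip at its -x end.
- grip (a point): Middle of the tray's blue grip, an upright block 22 x 22 mm that rises from 6 to 54 mm above the tray's origin, at tray x = -63 mm, y = 0; this point is 36 mm above the tray's origin. The grip stands outside the rails.
- device: Gold sample package, 60 x 52 x 8 mm, 40 g, lying loose in the tray's pocket (origin: centre of its underside, at tray x = 22 mm, 6 mm above the tray's origin).
- jar: Bystander: amber glass jar with a white cap, 54 mm across, 75 mm tall. Leave it alone. Origin on its underside.
- wash_bottle: Bystander: white bottle with a red cap, 60 mm across, 140 mm tall. Leave it alone. Origin on its underside.
- brush: Bystander: brush lying flat, 170 mm long (origin near its middle). Leave it alone. Origin on its underside.
- sample_box: Bystander: orange plastic box, 85 x 85 x 35 mm. Leave it alone. Origin on its underside.
Not all that is in view belongs to the job. What is shaped like the tray but brown or purple is not meant.

How it is judged (in metres and radians):
On the way, in this order (a step that is already met when the one before it is completed fails the run):
1. the housing stands on the white board, let go, while the tray is still home in its rails (horizontal distance between housing and board below 0.05 m and angle between housing's own z axis and vertical below 0.1 rad and height (world z) of housing below 0.012 m and contact force between the fingers and housing below 0.5 N and linear speed of housing below 0.02 m/s and x of tray in the frame of dock above 0.007 m), for 0.2 s.
2. the tray is out of the load station's rails with the device in it (x of tray in the frame of dock below -0.075 m and distance between device and tray below 0.04 m), for 0.1 s.
At the end, for the whole second after the job is handed in: The housing stands upright on the white board, its centre within 50 mm of the board's centre; the tray lies flat (within 0.08 rad) and right way up on the blue mat, its centre within 45 mm of the mat's centre, with the device in its pocket; all at rest (horizontal distance between housing and board below 0.05 m and angle between housing's own z axis and vertical below 0.1 rad and height (world z) of each of housing, tray below 0.012 m and distance between device and tray below 0.04 m and horizontal distance between tray and mat below 0.045 m and angle between tray's own z axis and vertical below 0.08 rad and linear speed of each of tray, housing below 0.02 m/s); the robot touches nothing.
It fails at once if the tray is tilted by more than 0.4 rad (angle between tray's own z axis and vertical above 0.4 rad).
It fails at once if the device leaves the tray's pocket (distance between device and tray above 0.06 m).
It fails at once if the jar, bottle, brush or orange box is moved by more than 30 mm (distance of any of jar, wash_bottle, brush, sample_box from where it was at the start of the episode above 0.03 m).
It also fails if it takes over 64 s, if anything falls off the work surface, if the arm or the gripper's body presses on something with over 40 N, if the wrist force passes 120 N, or if a joint passes its speed limit or range.

## Working session

There is one attempt and no reset: what is moved stays moved. The work goes in short steps, each a Python script; the robot and the scene stay as the last script left them, time stands still between calls to the robot, and variables do not carry over. Pictures are saved under pics/ and viewed, about 8 in all and at most 12, crops included, and the job is handed in when it is done.

```bash
mkdir -p pics; ls; cat > h.py <<'E'
import numpy as np, cv2
from workcell import robot, vision
def RT(f):
    if "hand_eye" in f:
        s=f["st"]; T=np.eye(4);T[:3,:3]=s["ee_rot"];T[:3,3]=s["eef_pos"]; return T@np.array(f["hand_eye"])
    R=cv2.Rodrigues(np.array(f["rvec"],float))[0]; T=np.eye(4);T[:3,:3]=R.T;T[:3,3]=-R.T@np.array(f["tvec"],float).ravel(); return T
def grab(n):
    s=robot.state(); f=vision.grab_frame(n); f["st"]=s; return f
def cloud(f):
    z=f["z_map"]; v,u=np.indices(z.shape)
    P=np.stack([(u-f["cx"])/f["fx"]*z,(v-f["cy"])/f["fy"]*z,z],-1); T=RT(f)
    W=P@T[:3,:3].T+T[:3,3]; W[z<=0]=np.nan; return W
def down(yaw):
    # tool x (jaw direction) at yaw deg in world, z down
    c,s=np.cos(np.radians(yaw)),np.sin(np.radians(yaw))
    return np.array([[c,s,0],[s,-c,0],[0,0,-1.]])
E
python3 - <<'E'
from h import *
np.set_printoptions(precision=3,suppress=True)
print(robot.state(),robot.grasp_offset)
for n in("top","scene"):
    f=grab(n); cv2.imwrite(f"pics/{n}.png",f["image"]); W=cloud(f); print(n,RT(f)[:3])
    for t in["housing","board","mat","dock","tray","device","jar","wash_bottle","brush","sample_box"]:
        for r in vision.outline_of(f,t)[:3]:
            m=r["pixels"]; p=W[m];p=p[np.isfinite(p[:,0])]
            if len(p)<10: continue
            zt=np.percentile(p[:,2],90); q=p[p[:,2]>zt-.012]
            (c,s,a)=cv2.minAreaRect(q[:,:2].astype(np.float32)*1000)
            print(t,round(r["score"],2),np.array(r["extent"]).astype(int),"med",np.median(p,0),"ztop",zt.round(3),"rect",np.array(c).round(),np.array(s).round(),round(a,1))
E
```

```text
pics
{'time': 0.0, 'qpos': array([ 57.552,  30.278,  82.158,   0.001,  67.688, -10.227]), 'joint_vel': array([-0.05 , -0.025,  0.009, -0.126,  0.041, -0.089]), 'tau': array([ -0.001, -44.005, -17.659,   0.063,   0.058,  -0.   ]), 'eef_pos': array([0.236, 0.578, 0.222]), 'ee_rot': array([[ 0.378,  0.926, -0.001],
       [ 0.926, -0.378, -0.002],
       [-0.002, -0.   , -1.   ]]), 'wrist_force': array([-0.121, -0.962, -0.33 ]), 'moment': array([-0.045, -0.02 , -0.042]), 'opening': 0.08662561465479635} -0.0187
top [[-0.005 -0.998  0.066  0.421]
 [-1.     0.005 -0.005  0.095]
 [ 0.004 -0.066 -0.998  1.607]]
housing 0.61 [303 233  18  55] med [0.56  0.134 0.061] ztop 0.066 rect [559. 134.] [ 50. 147.] 89.9
mat 0.72 [375 232  61  83] med [ 0.573 -0.069  0.004] ztop 0.009 rect [575. -69.] [182. 222.] 86.9
dock 0.74 [213 241 105  76] med [0.538 0.405 0.112] ztop 0.119 rect [539. 442.] [200. 121.] 5.2
tray 0.79 [168 327  55  41] med [0.301 0.513 0.007] ztop 0.014 rect [301. 513.] [153.  94.] 81.9
tray 0.73 [244 317  34  52] med [0.331 0.304 0.006] ztop 0.014 rect [330. 304.] [155.  93.] 0.6
d
[... 1478 characters left out ...]
3
device 0.4 [318 252  70  56] med [0.569 0.152 0.055] ztop 0.059 rect [562. 136.] [151.  53.] 0.2
jar 0.9 [375 215  25  34] med [0.399 0.107 0.049] ztop 0.072 rect [390.  95.] [49. 47.] 83.3
jar 0.41 [277 208 103  67] med [ 0.582 -0.062 -0.   ] ztop 0.002 rect [576. -68.] [185. 224.] 86.5
jar 0.36 [258 145  93  56] med [ 0.54  -0.295 -0.   ] ztop 0.002 rect [ 535. -300.] [221. 167.] 1.6
wash_bottle 0.58 [228 259  29  50] med [0.757 0.103 0.082] ztop 0.133 rect [754.  87.] [27. 26.] 54.7
brush 0.69 [193 206  24  54] med [ 0.769 -0.132  0.014] ztop 0.017 rect [ 767. -160.] [170.  42.] 80.8
sample_box 0.66 [324 122  38  31] med [ 0.344 -0.27   0.029] ztop 0.032 rect [ 337. -285.] [87. 87.] 7.2
```

View pics/top.png

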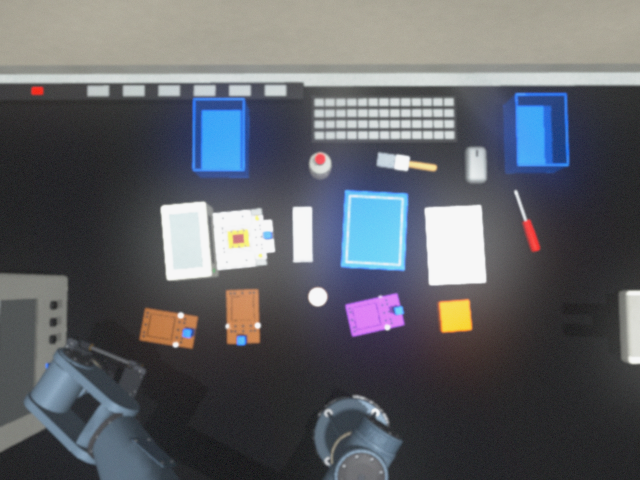

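View pics/scene.png

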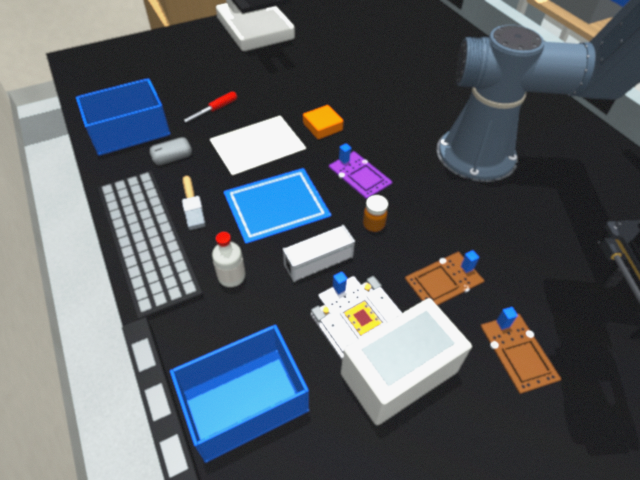

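The top view shows the real tray in the dock at about (240,237), with its grip at (267,236). The housing is at (303,234), the board at (455,245) and the mat at (375,231). Three things could be taken for the tray: brown at (169,327), brown at (243,317) and purple at (375,313). I choose the bare-metal one with the gold device and will check it with the wrist camera.

```bash
python3 - <<'E'
from h import *
np.set_printoptions(precision=3,suppress=True)
robot.move_pose([.56,.17,.30],down(90))
s=robot.state();print(s["time"],s["qpos"],s["wrist_force"])
f=grab("wrist"); cv2.imwrite("pics/w1.png",f["image"]); W=cloud(f); print(f["hand_eye"])
np.save("/tmp/W.npy",W)
for t in["housing","tray","grip","device","dock"]:
    try: R=vision.outline_of(f,t)[:2]
    except Exception as e: print(t,e);continue
    for r in R:
        p=W[r["pixels"]];p=p[np.isfinite(p[:,0])]
        if len(p)<10: continue
        zt=np.percentile(p[:,2],90 if t!="tray" else 99.5); q=p[abs(p[:,2]-zt)<.008]
        (c,s,a)=cv2.minAreaRect(q[:,:2].astype(np.float32)*1000)
        print(t,round(r["score"],2),np.array(r["extent"]).astype(int),"ztop",zt.round(3),"rect",np.array(c).round(1),np.array(s).round(),round(a,1))
for p in [[.56,.135,.05],[.54,-.298,.3],[.54,-.298,.03],[.57,-.07,.2]]:
    print(robot.solve_ik(p,down(90)))
E
```

```text
3.0083 [  6.025  22.588  82.442   0.023  74.993 -84.036] [-0.24  -0.012  0.269]
[[ 1.     0.     0.001 -0.001]
 [-0.001  0.967  0.255 -0.072]
 [-0.001 -0.255  0.967 -0.163]
 [ 0.     0.     0.     1.   ]]
housing 0.85 [280 200  60 157] ztop 0.063 rect [558.3 133.4] [149.  51.] 0.4
tray 0.93 [454  24  93  46] ztop 0.017 rect [380.9 305. ] [76. 28.] 89.8
tray 0.92 [433 193 147  87] ztop 0.066 rect [557.2 230.4] [22. 22.] 5.3
grip 0.75 [ 74  17 146  35] ztop 0.008 rect [375.8 -70.3] [ 28. 142.] 3.5
grip 0.61 [434 195 145  91] ztop 0.027 rect [550.2 290.2] [150.  87.] 88.8
device 0.92 [455 189  59  53] ztop 0.026 rect [549.2 314.9] [52. 61.] 5.4
dock 0.87 [510 176 258 209] ztop 0.118 rect [529.4 410.7] [178.  64.] 6.1
[  2.444  40.633  96.58   -0.     42.787 -87.556]
[ -39.26    25.301   77.868   -0.      76.831 -129.26 ]
[ -39.26    44.458   90.769   -0.      44.773 -129.26 ]
[ -18.146   27.881   90.879   -0.      61.241 -108.146]
```

View pics/w1.png

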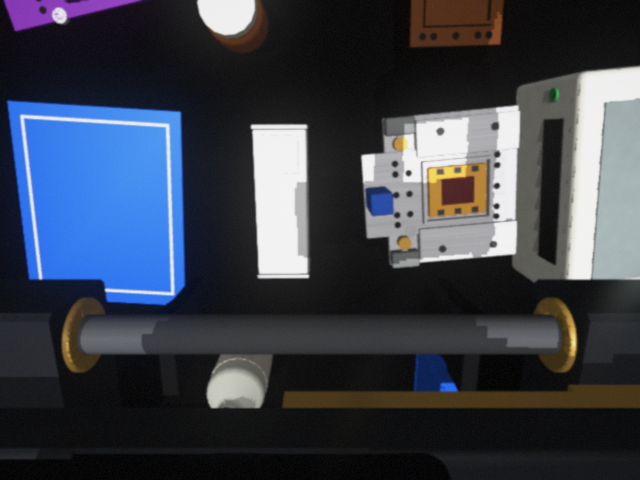

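The wrist view confirms the choice: a bare aluminium tray with the gold device at (455,190), its blue grip at (380,200), home in the dock. The housing at (280,200) blocks the way out. Next I move the housing.

```bash
python3 - <<'E'
from h import *
np.set_printoptions(precision=3,suppress=True)
R=down(90.4)
robot.move_pose([.5585,.134,.12],R)
robot.move_straight([.5585,.134,.022],vel=.12)
robot.grasp(35); s=robot.state(); print(s["time"],s["opening"],s["eef_pos"],s["wrist_force"])
robot.move_straight([.5585,.134,.15],vel=.12)
s=robot.state(); print(s["time"],s["opening"],s["wrist_force"])
R2=down(92.7)
robot.move_pose([.536,-.298,.15],R2)
robot.move_straight([.536,-.298,.05],vel=.15)
robot.move_straight([.536,-.298,.0275],vel=.04)
s=robot.state(); print(s["time"],s["opening"],s["eef_pos"],s["wrist_force"])
robot.open_gripper(); robot.dwell(.2)
robot.move_straight([.536,-.298,.2],vel=.2)
print(robot.state()["time"])
f=grab("scene"); cv2.imwrite("pics/s2.png",f["image"]); 
f=grab("top");W=cloud(f)
for t in["housing","board","tray"]:
    for r in vision.outline_of(f,t)[:3]:
        p=W[r["pixels"]];p=p[np.isfinite(p[:,0])]
        zt=np.percentile(p[:,2],90); q=p[p[:,2]>zt-.012]
        print(t,r["score"],np.array(r["extent"]).astype(int),zt,cv2.minAreaRect(q[:,:2].astype(np.float32)*1000))
E
```

```text
5.75 0.04962924372710794 [0.559 0.134 0.022] [-0.719  0.058  0.748]
6.9667 0.04924315023754352 [ 0.104 -0.191 -6.406]
10.0833 0.0498455947677882 [ 0.536 -0.298  0.027] [ 0.043 -0.642 -5.134]
12.1917
housing 0.9 [457 242  22  55] 0.06894123194207769 ((519.7240600585938, -258.57501220703125), (88.18106842041016, 211.1092529296875), 55.03520584106445)
housing 0.37 [316 298  16  17] 0.07931105559261709 ((388.7701110839844, 93.0188980102539), (46.05185317993164, 43.4672966003418), 0.10605619847774506)
board 0.88 [453 247  59  78] 0.008990734487967701 ((532.7030029296875, -290.2809753417969), (178.4789581298828, 224.3849639892578), 89.58924102783203)
tray 0.76 [248 238  53  34] 0.0266351678180248 ((552.2986450195312, 293.2578125), (89.92965698242188, 149.66563415527344), 6.183360576629639)
tray 0.72 [352 308  15  12] 0.013262424358781688 ((357.6997375488281, -9.59968376159668), (23.280399322509766, 48.2990837097168), 29.34908676147461)
tray 0.66 [168 329  56  41] 0.014529499179107263 ((301.1826171875, 513.6890869140625), (152.05572509765625, 93.25314331054688), 80.6665267944336)
```

View pics/s2.png

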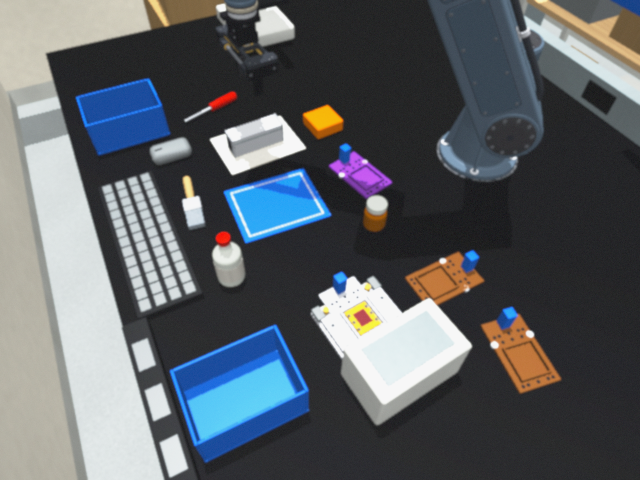

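The housing stands upright on the board at about (255,138) and the tray is still home. Now I grasp the grip with the jaws along the pull direction and pull.

```bash
cat > g.py <<'E'
from h import *
np.set_printoptions(precision=3,suppress=True)
a=95.4; d=np.array([np.cos(np.radians(a)),np.sin(np.radians(a)),0]); g=np.array([.5575,.2305,.031])
def say(m):
    s=robot.state(); print(m,round(s["time"],2),round(s["opening"],4),s["eef_pos"],s["wrist_force"],s["moment"])
E
python3 - <<'E'
from g import *
robot.move_pose(g+[0,0,.1],down(a)); say("above")
robot.move_straight(g,vel=.1); say("at")
robot.grasp(60); say("gripped")
robot.move_straight(g-.03*d,vel=.05); say("30")
robot.move_straight(g-.125*d,vel=.1); say("125")
f=grab("scene"); cv2.imwrite("pics/s3.png",f["image"][150:400,200:500].repeat(2,0).repeat(2,1))
E
```

```text
above 14.37 0.0873 [0.558 0.23  0.131] [ 0.724 -0.098  0.545] [-0.001 -0.053  0.017]
at 15.52 0.087 [0.558 0.231 0.032] [-0.793  0.045 -0.461] [ 0.056  0.033 -0.011]
gripped 16.59 0.0217 [0.558 0.231 0.031] [-0.584  1.052 -0.14 ] [0.167 0.033 0.053]
30 17.34 0.0215 [0.56  0.2   0.031] [ 1.343 -1.155 -0.144] [-0.053  0.013  0.003]
125 18.44 0.0214 [0.569 0.106 0.031] [-0.804 -0.146 -3.052] [-0.087  0.048  0.019]
```

View pics/s3.png

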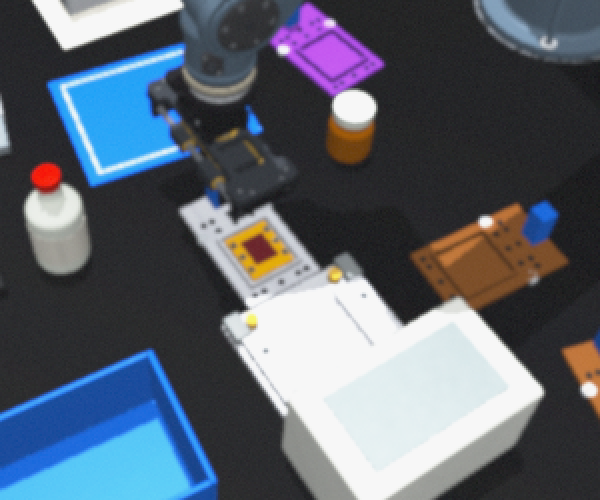

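The tray is out past the rollers, seen at (250,320) and (335,275) in the crop. The device is in its pocket and the tray looks level. Next I lift and carry it.

```bash
python3 - <<'E'
from g import *
p=g-.125*d
robot.move_straight(p+[0,0,.05],vel=.06); say("lift")
m=np.array([.575,-.070,0])-.063*d; m[2]=g[2]
robot.move_straight(m+[0,0,.05],vel=.12); say("over")
f=grab("scene"); W=cloud(f); cv2.imwrite("pics/s4.png",f["image"][100:350,150:450].repeat(2,0).repeat(2,1))
for t in["tray","device","mat"]:
    for r in vision.outline_of(f,t)[:2]:
        q=W[r["pixels"]];q=q[np.isfinite(q[:,0])]; print(t,r["score"],np.median(q,0))
        if t=="tray":
            q=q[abs(q[:,2]-np.median(q[:,2]))<.015]; c=np.linalg.lstsq(np.c_[q[:,:2],np.ones(len(q))],q[:,2],rcond=None)[0]; print("slope",c[:2])
E
```

```text
lift 19.48 0.0216 [0.569 0.106 0.081] [-0.161 -0.326 -2.545] [-0.084  0.009 -0.001]
over 21.62 0.0218 [ 0.581 -0.132  0.081] [ 1.161  0.358 -3.431] [-0.052 -0.02  -0.011]
tray 0.84 [ 0.59  -0.069  0.063]
slope [-0.009  0.004]
tray 0.84 [0.304 0.518 0.003]
slope [-0.006  0.003]
device 0.98 [ 0.578 -0.044  0.07 ]
mat 0.7 [ 0.614 -0.038 -0.   ]
```

View pics/s4.png

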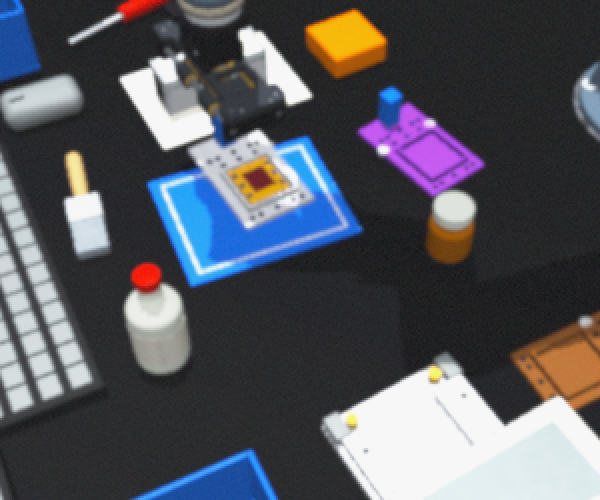

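The tray is level at (250,180) above the mat, with the device seated and nothing in the way. I lower it now.

```bash
python3 - <<'E'
from g import *
m=np.array([.575,-.070,0])-.063*d; m[2]=g[2]
robot.move_straight(m+[0,0,.008],vel=.08)
robot.move_straight(m-[0,0,.0055],vel=.03); say("down")
robot.open_gripper(); robot.dwell(.2); say("open")
robot.move_straight(m+[0,0,.12],vel=.12)
robot.move_pose([.45,.25,.3],down(60)); robot.dwell(.3); say("clear")
for n in("top","scene"):
    f=grab(n); W=cloud(f)
    if n=="top": cv2.imwrite("pics/t5.png",f["image"][130:380,130:500].repeat(2,0).repeat(2,1))
    for t in["tray","device","mat","housing","board"]:
        for r in vision.outline_of(f,t)[:2]:
            q=W[r["pixels"]];q=q[np.isfinite(q[:,0])]; zm=np.median(q[:,2]); q=q[abs(q[:,2]-zm)<.012]
            c=np.linalg.lstsq(np.c_[q[:,:2],np.ones(len(q))],q[:,2],rcond=None)[0]
            r2=cv2.minAreaRect(q[:,:2].astype(np.float32)*1000)
            print(n,t,round(r["score"],2),np.round(r2[0]),np.round(r2[1]),round(r2[2],1),"z",zm.round(3),"slope",c[:2])
E
```

```text
down 23.09 0.0215 [ 0.581 -0.133  0.025] [ 1.087 -0.431 -2.447] [-0.097  0.008 -0.014]
open 24.55 0.0871 [ 0.581 -0.133  0.025] [ 0.06   0.389 -0.713] [ 0.039  0.039 -0.024]
clear 27.62 0.0867 [0.45 0.25 0.3 ] [ 0.496  0.187 -0.03 ] [-0.01   0.024 -0.031]
top tray 0.9 [336. -70.] [ 94. 157.] 12.4 z 0.006 slope [-0.006  0.003]
top tray 0.74 [301. 513.] [152.  94.] 82.0 z 0.007 slope [-0.002  0.003]
top device 0.69 [576. -48.] [56. 61.] 5.6 z 0.018 slope [-0.015 -0.005]
top mat 0.61 [575. -70.] [181. 223.] 87.1 z 0.004 slope [-0.    -0.002]
top mat 0.45 [ 332. -288.] [85. 86.] 4.3 z 0.034 slope [-0.003 -0.01 ]
top housing 0.72 [ 537. -297.] [151.  53.] 2.5 z 0.064 slope [ 0.003 -0.03 ]
top board 0.58 [ 533. -302.] [226. 166.] 3.2 z 0.004 slope [0.002 0.003]
scene tray 0.94 [580. -74.] [ 95. 171.] 7.5 z 0.007 slope [-0.01   0.003]
scene tray 0.93 [336. -69.] [102. 160.] 14.2 z 0.002 slope [-0.005  0.006]
scene device 0.82 [577. -45.] [52. 57.] 6.2 z 0.014 slope [0.007 0.008]
scene mat 0.9 [577. -70.] [190. 222.] 88.4 z 0.0 slope [0.001 0.001]
scene housing 0.69 [ 541. -295.] [149.  57.] 4.2 z 0.051 slope [ 0.    -0.201]
scene board 0.94 [ 534. -298.] [219. 162.] 1.9 z -0.0 slope [0.001 0.003]
```

View pics/t5.png

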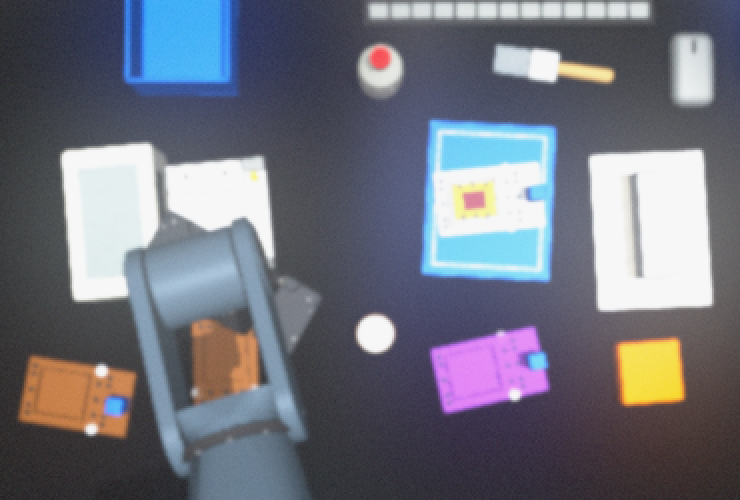

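The top view shows the tray flat in the middle of the mat at (490,200), with the device in its pocket. The housing is centred on the board at (655,225), and the bystanders are where they were. I hand in now.

```bash
python3 -c "
from h import *
print(robot.finish_job(), robot.state()['time'])"
```

```text
the job is handed in; nothing more can be done
the job is handed in; nothing more can be done
```

The job is done and handed in; the last clock reading before that was 27.6 s of the 64 s allowed, and no verdict was reported. I stood the housing on the white board and let go. Then I pulled the tray by its grip past the catches, carried it level to the blue mat, set it down and moved the arm clear.

**Last checks:**
- **Housing:** about 6 mm from the board's centre in the top view. In the scene view it is 8 mm, and the fitted slope there was 0.2. I put that down to side faces in the outline, because the top view shows it upright (0.03).
- **Tray:** flat (slope about 0.01 rad) and about 5 mm from the mat's centre in the scene view. The top-view detection did not report this tray, only the purple and a brown look-alike. The device's position there fits, about 23 mm from the tray's intended centre, as it should be.
- **Bystanders:** the jar, bottle, brush and orange box looked unmoved in the last picture. I did not measure all of them again.

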